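# Close the stock jars in the science storeroom

### The arm

A 7-joint arm with a two-finger parallel gripper is mounted at the origin on the work surface. World frame = base frame: x ahead of the robot, y to its left, z up, the work surface at z = 0. Lengths are in m, angles in rad, forces in N, time in s.
With the tool pointing down it reaches from about 0.4 to 0.85 m from the base axis. Payload 10.4 kg.
Tool frame: the origin (TCP) lies at the very end of the fingers, on their centre line; the grasp point (between the pads) lies 19 mm behind it; x points along the fingers, y is the direction in which the jaws open and shut, and the axes are right-handed (so a half turn about x gives the same grasp; the last joint's range is limited). The gripper opens to 85 mm and grips with 20 to 120 N. Pads are 22 mm wide; open, the fingers measure 114 mm over their backs; the gripper's body (76 mm by 85 mm) begins 54 mm behind the grasp point. The pads swing forward as they close: fully open they stand 13 mm farther back than shut.
Start: joints at [1.116, 0.332, -0.065, 1.46, 0.022, 1.35, -0.088], TCP at [0.262, -0.568, 0.203] pointing down, gripper open.
Joint ranges: [-2.6, 2.6], [-0.5, 2.12], [-1.47, 1.34], [0.16, 2.42], [-1.27, 4.41], [0.06, 2.06], [-2.6, 2.6]. Speed limits (rad/s): [2.22, 2.22, 2.79, 2.79, 3.14, 3.14, 3.14].

### API

Orientations are given as a unit quaternion [x, y, z, w].
In Python, from workcell import monitor, camera, ticket, regions_of gives the robot as it stands.
- The arm moves only by the tool step_arm, never from a script. Its argument "increments" is a list of rows, each a list of 5 numbers: the finger opening in m, from 0 to 0.0854, then the shift along the world's x, y, z in m, then the turn about the world's z in rad. A call has 1 to 12 rows; each row shifts and turns the commanded pose from where the row before left it; what a row does not reach is not made up. A row lasts 1/12 s, in which the tool goes at most 41.7 mm and 7.16 degrees, less where a joint would pass 70% of its speed; a pose out of reach is approached as far as the arm can. A call with a gripper value outside its range is refused whole. The fingers move at their own pace and stop on an object; "force" is the grip in N (left out, the last holds). Time passes only in rows, so rows that do not move let the fingers close. It gives the time, the measured TCP pose, the force and the opening at its end, in the units of the state.
- monitor.get_obs(): the state, without advancing time (a new reading comes with each control period).
- camera(name): name is "scene" or "top" or "wrist"; returns a dict with "color" (420x560x3 uint8, red, green, blue), "range_z" (420x560 float32, m along the optical axis (not along the pixel's ray), 0 where there is no reading), "fx", "fy", "cx", "cy" (pixels), "cam_to_world" (4x4, takes a point from camera to world coordinates). Camera axes: x right, y up, looking along -z (the intrinsics and any distortion apply to the point x, -y, -z); pixel columns grow to the right and rows downward; lengths in m; the calibration is good to about 2 mm. A picture is of the moment at which its call begins.
- ticket.hand_in(): hands the job in, once; it reports no verdict.
Trained networks look in a picture, given as the dict that the camera call returned (one of the last four; its "shot" number tells which), for a name from the list of things; names that differ only in an ending like _2 or _b are one class to them, and where a whole thing is asked for, a point or a joint stands for the part that bears it (a point fixed in the world has none). Each returns a list of dicts, best first, with "p" (0 to 1); they miss things now and then, are a little off and sometimes report something else, mostly with a low value. They report only what shows in the picture. A call takes as long as a camera call. They do not tell look-alikes from the thing itself.
- regions_of(picture, query): "region" (420x560 bool, what is visible of it) and "centre" ([row, column] in pixels, amid what is visible of it).
The state is a dict: "clock": time; "joint_pos": joint angles; "joint_velocities": joint speeds; "tau": joint torques, N m; "position": TCP position; "ee_rot": TCP orientation; "ft_force": force on the tool from outside, world axes, zero at the start; "torque": the same for the moment, N m; "grip_width": opening from 0.0 (shut) to 1.0 (fully open).
Only numpy, scipy, OpenCV 4.12 (cv2) and the standard library are available. Lean on these libraries where they do the work, as an engineer would, in place of code of your own. Each camera call takes 0.05 s, during which the arm holds its last target. There are 200 camera calls.

### The job

Three glass stock jars stand open on the storeroom bench and their three knobbed steel lids lie about among the other glassware. Put each lid on the jar it fits (small on small, medium on medium, large on large), setting it down gently so that it sits level and fully down on the rim, and let go of it. Leave the jars standing where they are, and do not move the closed jar, the Petri dish, the beaker or the flask.

Things in the scene. Friction and masses are not known exactly. Their poses are not given: they have to be found in the camera images.
- lid_small_knob (a point): Loose steel jar lid, the small of three, about 60 g, lying plug down: flange 80 mm across, 5 mm thick, plain upright round knob on top, tapered plug below (6 mm deep, 46 mm wide, 40 mm at its foot). The point is the middle of the knob, 34 mm above the plug's foot, 28 mm above the flange's underside. Knob 26 mm across, 28 mm tall, its lower end 9 mm above the flange. z up; yaw is of no matter.
- lid_medium_knob (a point): Loose steel jar lid, the medium of three, about 100 g, lying plug down: flange 100 mm across, 5 mm thick, plain upright round knob on top, tapered plug below (6 mm deep, 66 mm wide, 60 mm at its foot). The point is the middle of the knob, 34 mm above the plug's foot, 28 mm above the flange's underside. Knob 26 mm across, 28 mm tall, its lower end 9 mm above the flange. z up; yaw is of no matter.
- lid_large_knob (a point): Loose steel jar lid, the large of three, about 150 g, lying plug down: flange 120 mm across, 5 mm thick, plain upright round knob on top, tapered plug below (6 mm deep, 86 mm wide, 80 mm at its foot). The point is the middle of the knob, 34 mm above the plug's foot, 28 mm above the flange's underside. Knob 26 mm across, 28 mm tall, its lower end 9 mm above the flange. z up; yaw is of no matter.
- jar_small_mouth (a point): Open glass jar, the small of three, about three quarters full of steel balls: 70 mm across, 85 mm tall, wall 4 mm, mouth 62 mm wide, about 350 g, standing loose. The point is the centre of its mouth, level with the rim, 85 mm above the bench; z up. With its own lid fully on, the flange lies on the rim and the lid's knob point is 28 mm above this point.
- jar_medium_mouth (a point): Open glass jar, the medium of three, about three quarters full of grey pebbles: 90 mm across, 105 mm tall, wall 4 mm, mouth 82 mm wide, about 600 g, standing loose. The point is the centre of its mouth, level with the rim, 105 mm above the bench; z up. With its own lid fully on, the flange lies on the rim and the lid's knob point is 28 mm above this point.
- jar_large_mouth (a point): Open glass jar, the large of three, about three quarters full of corks: 110 mm across, 125 mm tall, wall 4 mm, mouth 102 mm wide, about 950 g, standing loose. The point is the centre of its mouth, level with the rim, 125 mm above the bench; z up. With its own lid fully on, the flange lies on the rim and the lid's knob point is 28 mm above this point.
- jar_shut_center (a point): Bystander: a loose 90 mm glass jar, 105 mm tall, of pale beads that already has its steel lid on (147 mm to the top of its knob). The point is on its axis, 73 mm up.
- petri_center (a point): Bystander: a loose flat glass Petri dish with its cover, 92 mm across, 16 mm high, without a knob. The point is its centre, 8 mm up.
- beaker_center (a point): Bystander: a loose small empty glass beaker, 50 mm across, 70 mm tall. The point is on its axis, 35 mm up.
- flask_center (a point): Bystander: a loose small empty conical glass flask, 64 mm across its foot, 105 mm tall. The point is on its axis, 50 mm up.
Mind the look-alikes: they are no part of the job. What is shaped like the part that bears lid_small_knob but green or red is not meant.

How it is judged:
By the outcome, as a careful person would: the job done as asked, in the order asked, and still so for the second after the job is handed in, with the robot touching nothing.
It also fails if it takes over 88 s, if anything falls off the work surface, if the arm or the gripper's body presses on something with over 40 N, if the wrist force passes 120 N, or if a joint passes its speed limit or range.

## Working session

There is one attempt and no reset: what is moved stays moved. The work goes in short steps, Python scripts to look and compute and a tool call to move; the robot and the scene stay as the last step left them, time stands still between calls to the robot, and variables do not carry over. Pictures are saved under pics/ and viewed, about 12 in all and at most 16, crops included, and the job is handed in when it is done.

Besides the shell and the picture viewer there is one more tool, called after "Call:" as a command line: name --pt "numbers of a row" for each row, then --argument value for the rest. step_arm: Moves the arm, as the interface text tells. Its arguments: {"type":"object","properties":{"increments":{"type":"array"},"force":{"type":"number"}},"required":["increments"]}

```bash
mkdir -p pics; ls
cat > h.py <<'E'
import numpy as np, cv2
from workcell import monitor, camera, ticket, regions_of
def world(p):
    z=p["range_z"]; v,u=np.mgrid[:z.shape[0],:z.shape[1]]
    P=np.stack([(u-p["cx"])/p["fx"]*z,-(v-p["cy"])/p["fy"]*z,-z,np.ones_like(z)],-1)
    W=(P@np.array(p["cam_to_world"]).T)[...,:3]; W[z<=0]=np.nan; return W
def save(p,n): cv2.imwrite(f"pics/{n}.png",p["color"][...,::-1])
NAMES="lid_small_knob lid_medium_knob lid_large_knob jar_small_mouth jar_medium_mouth jar_large_mouth jar_shut_center petri_center beaker_center flask_center".split()
E
python3 - <<'E'
from h import *
for c in ("top","scene"):
    p=camera(c); save(p,c); W=world(p); print(c,[k for k in p if k not in("color","range_z")],np.round(p["cam_to_world"],3).tolist(), p["fx"])
    for n in NAMES:
        for r in regions_of(p,n)[:4]:
            w=W[r["region"]]; w=w[~np.isnan(w[:,0])]
            if len(w): print(n,round(r["p"],2),np.round(r["centre"]),len(w),np.round((w.min(0)+w.max(0))/2,3),np.round(np.ptp(w,axis=0),3),w[:,2].max().round(3))
print(monitor.get_obs())
E
```

```text
pics
top ['fx', 'fy', 'cx', 'cy', 'cam_to_world', 'shot'] [[-0.011, 0.989, -0.148, 0.347], [-1.0, -0.011, 0.0, -0.009], [-0.001, 0.148, 0.989, 1.135], [0.0, 0.0, 0.0, 1.0]] 387.19157163292584
lid_small_knob 0.95 [234. 194.] 572 [0.458 0.212 0.024] [0.074 0.079 0.053] 0.051
lid_small_knob 0.89 [278. 168.] 555 [0.332 0.294 0.029] [0.071 0.079 0.051] 0.054
lid_small_knob 0.84 [276. 206.] 637 [0.322 0.174 0.023] [0.077 0.079 0.057] 0.051
lid_medium_knob 0.96 [202. 142.] 888 [0.553 0.365 0.023] [0.099 0.1   0.054] 0.05
lid_large_knob 0.96 [172. 185.] 1276 [0.639 0.25  0.024] [0.124 0.121 0.056] 0.052
jar_small_mouth 0.87 [226. 335.] 602 [ 0.466 -0.19   0.043] [0.068 0.075 0.093] 0.089
jar_medium_mouth 0.62 [166. 269.] 1067 [ 0.655 -0.005  0.053] [0.122 0.093 0.113] 0.11
jar_medium_mouth 0.26 [163. 351.] 1735 [ 0.663 -0.253  0.062] [0.15  0.144 0.134] 0.129
jar_large_mouth 0.56 [160. 352.] 1621 [ 0.643 -0.236  0.071] [0.109 0.108 0.116] 0.129
jar_shut_center 0.7 [196. 400.] 1380 [ 0.552 -0.386  0.072] [0.123 0.142 0.157] 0.15
jar_shut_center 0.65 [197. 306.] 321 [ 0.545 -0.118  0.035] [0.0
[... 1712 characters left out ...]
 'joint_pos': array([ 1.11637345,  0.3321901 , -0.06469333,  1.46008951,  0.02159584,
        1.34989532, -0.08850185]), 'joint_velocities': array([-1.10387004e-03,  1.87268804e-04, -8.34433986e-04, -9.07869871e-04,
        5.15258895e-04, -3.40358535e-04,  4.57925465e-05]), 'tau': array([ 7.35000631e-04, -6.25229502e+01,  4.98338509e-02, -3.91833901e+01,
        1.65493012e-02,  1.74411776e-03,  7.75780950e-05]), 'position': array([ 0.26160735, -0.56764857,  0.20314871]), 'ee_rot': array([ 0.69070554,  0.15145025, -0.69067307,  0.15152356]), 'ft_force': array([-0.32693949,  0.61172004,  0.60605971]), 'torque': array([ 0.09620637,  0.02043029, -0.00124934]), 'grip_width': 0.9982410231336053}
```

View top.

```bash
python3 -c "
import cv2
a=cv2.imread('pics/top.png')[120:310,100:440];cv2.imwrite('pics/topc.png',cv2.resize(a,None,fx=2.3,fy=2.3,interpolation=cv2.INTER_CUBIC))"
```

```text
(no output)
```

View pics/topc.png

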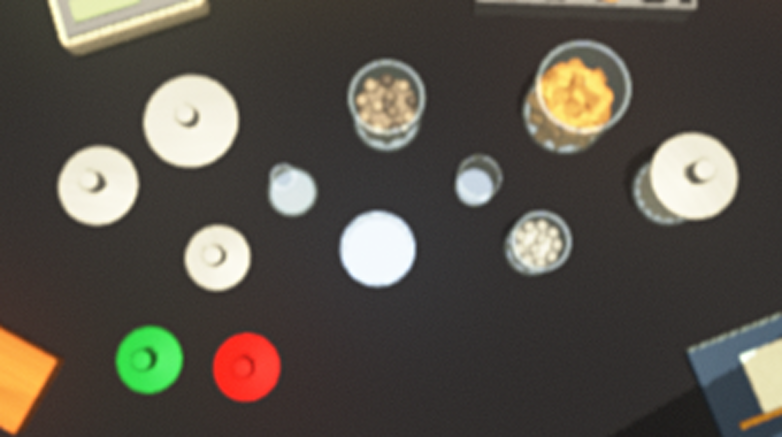

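Picture 1 shows the scene from above. The small-lid candidates are steel at top pixel (234,194), green at (278,168) and red at (276,206), so I take the steel one. The medium lid is at (202,142), the large at (172,185). The jars are at (226,335) for balls, (166,269) for pebbles and (160,352) for corks. Next I measure knob and rim centres from this view.

Run:
```python
from h import *
p=camera("top"); W=world(p); X,Y,Z=W[...,0],W[...,1],W[...,2]
for n,c,h in [("small",(.459,.212),0),("med",(.553,.365),0),("large",(.639,.25),0)]:
    d=np.hypot(X-c[0],Y-c[1])<.03
    k=d&(Z>.042); print(n,"knob",k.sum(),np.nanmean(W[k],0).round(4))
    d=(np.hypot(X-c[0],Y-c[1])<.075)&(Z>.006)&(Z<.02)
    q=W[d][:,:2].astype(np.float32); print("   flange",cv2.minEnclosingCircle(q))
for n,c,h,r in [("small",(.466,-.19),.085,.035),("med",(.66,-.005),.105,.045),("large",(.65,-.24),.125,.055)]:
    d=(np.hypot(X-c[0],Y-c[1])<r+.025)&(abs(Z-h-.002)<.008)
    q=W[d][:,:2].astype(np.float32); print(n,"rim",len(q),cv2.minEnclosingCircle(q),cv2.fitEllipse(q)[:2], np.median(Z[d]))
from scipy.spatial.transform import Rotation as R
o=monitor.get_obs(); print(o["clock"],R.from_quat(o["ee_rot"]).as_matrix().round(3).tolist())
```

```text
small knob 63 [0.4583 0.2101 0.0468]
   flange ((0.47433897852897644, 0.2026946246623993), 0.05695447325706482)
med knob 61 [0.553  0.3647 0.0467]
   flange ((0.5423159599304199, 0.37088894844055176), 0.06133333221077919)
large knob 61 [0.6364 0.2474 0.0467]
   flange ((0.6430465579032898, 0.2444474995136261), 0.06655905395746231)
small rim 122 ((0.46732863783836365, -0.18728916347026825), 0.03534258157014847) ((0.4666669964790344, -0.18722642958164215), (0.06525333970785141, 0.0659480094909668)) 0.08450152454980342
med rim 164 ((0.6390978097915649, -0.0065045407973229885), 0.04517768695950508) ((0.638801634311676, -0.00614182511344552), (0.08552002161741257, 0.08580858260393143)) 0.1039190644537561
large rim 218 ((0.6433441042900085, -0.23692147433757782), 0.05514136329293251) ((0.6431117057800293, -0.23632483184337616), (0.1054428219795227, 0.10567659884691238)) 0.12450482259379003
1.15 [[0.0, 0.419, -0.908], [-0.0, -0.908, -0.419], [-1.0, 0.0, -0.0]]
```

```bash
python3 -c "
import cv2
a=cv2.imread('pics/scene.png')[170:370,130:440];cv2.imwrite('pics/scenec.png',cv2.resize(a,None,fx=2.5,fy=2.5,interpolation=cv2.INTER_CUBIC))"
```

```text
(no output)
```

View pics/scenec.png

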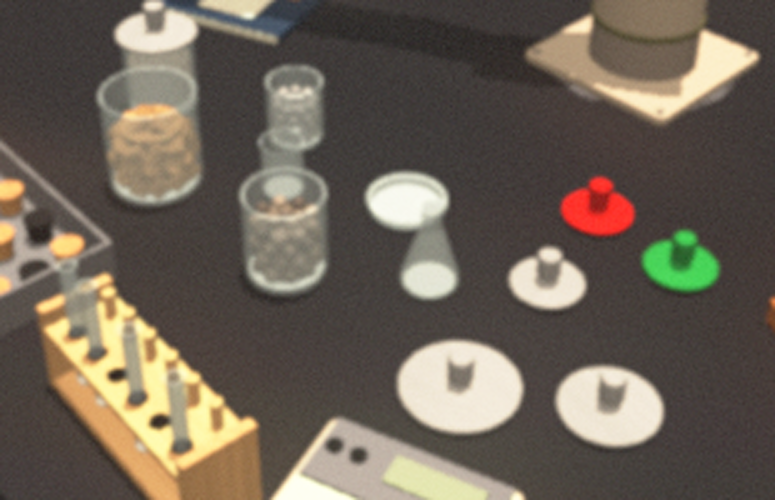

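Picture 2 confirms the lids lie flat with knobs up: small at crop (548,280), large (460,385), medium (612,405). The red and green look-alikes are at (600,205) and (682,262). Moving off.

Call:
step_arm --pt "0.06 0.014 0.031 0 0" --pt "0.06 0.014 0.031 0 0" --pt "0.06 0.014 0.031 0 0" --pt "0.06 0.014 0.031 0 0" --pt "0.06 0.014 0.031 0 0" --pt "0.06 0.014 0.031 0 0" --pt "0.06 0.014 0.031 0 0" --pt "0.06 0.014 0.031 0 0" --pt "0.06 0.014 0.031 0 0" --pt "0.06 0.014 0.031 0 0" --pt "0.06 0.014 0.031 0 0" --pt "0.06 0.014 0.031 0 0"

```text
clock: 2.15
position: [0.43, -0.1941, 0.2034]
ee_rot: [0.691, 0.151, -0.691, 0.152]
ft_force: [1.7, 0.7, 0.4]
grip_width: 0.7
```

Call:
step_arm --pt "0.06 0.0025 0.034 0 0" --pt "0.06 0.0025 0.034 0 0" --pt "0.06 0.0025 0.034 0 0" --pt "0.06 0.0025 0.034 0 0" --pt "0.06 0.0025 0.034 0 0" --pt "0.06 0.0025 0.034 0 0" --pt "0.06 0.0025 0.034 0 0" --pt "0.06 0.0025 0.034 0 0" --pt "0.06 0.0025 0.034 0 0" --pt "0.06 0.0025 0.034 0 0" --pt "0.06 0.0025 0.034 0 0" --pt "0.06 0 0 0 0"

```text
clock: 3.15
position: [0.4561, 0.1853, 0.2037]
ee_rot: [0.691, 0.155, -0.69, 0.153]
ft_force: [-0.8, -0.2, 0.5]
grip_width: 0.699
```

Call:
step_arm --pt "0.06 0.002 0.025 0 0" --pt "0.06 0 0 -0.03 0" --pt "0.06 0 0 -0.03 0" --pt "0.06 0 0 0 0" --pt "0.06 0 0 0 0"

```text
clock: 3.57
position: [0.4583, 0.2029, 0.1428]
ee_rot: [-0.69, -0.152, 0.692, -0.152]
ft_force: [0.5, 0.6, 0.8]
grip_width: 0.702
```

```bash
cat >> h.py <<'E'
def look(n,c,zk,r=.03,nm=None):
    "knob-top disc centre near c at height > zk from the wrist camera"
    p=camera("wrist"); 
    if nm: save(p,nm)
    W=world(p); k=(np.hypot(W[...,0]-c[0],W[...,1]-c[1])<r)&(W[...,2]>zk)&(W[...,2]<zk+.02)
    q=W[k][:,:2].astype(np.float32); o=monitor.get_obs()
    print(n,len(q),"mean",np.nanmean(W[k],0).round(4),"circle",cv2.minEnclosingCircle(q) if len(q) else 0,"tcp",o["position"].round(4),o["clock"])
    return p,W
E
python3 - <<'E'
from h import *
look("small",(.4585,.21),.043,nm="w1")
E
```

```text
small 805 mean [0.4611 0.2102 0.0471] circle ((0.460091233253479, 0.20984956622123718), 0.013154691085219383) tcp [0.4593 0.2034 0.1441] 3.6167
```

View pics/w1.png

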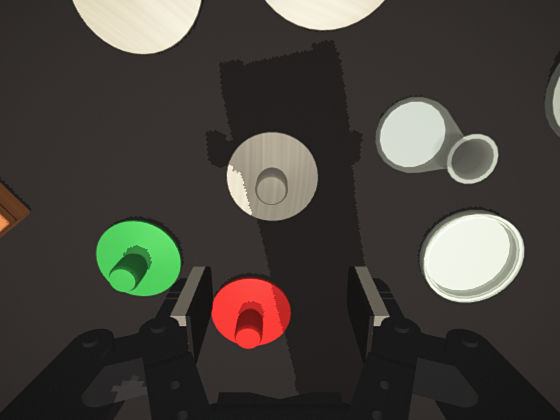

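Picture 3 (wrist) shows the steel small lid at pixel (175,272), clear of red (310,250) and green (255,138). Knob centre is about (0.460, 0.210).

Call:
step_arm --pt "0.06 0.001 0.0065 -0.03 0" --pt "0.06 0 0 -0.035 0" --pt "0.06 0 0 -0.03 0" --pt "0.06 0 0 -0.02 0" --pt "0.06 0 0 -0.01 0" --pt "0.06 0 0 0 0" --pt "0.06 0 0 0 0"

```text
clock: 4.2
position: [0.4612, 0.2103, 0.0198]
ee_rot: [0.691, 0.151, -0.69, 0.151]
ft_force: [0.3, -0.2, 0.9]
grip_width: 0.701
```

Call:
step_arm --pt "0.01 0 0 -0.001 0" --pt "0.01 0 0 0 0" --pt "0.01 0 0 0 0" --pt "0.01 0 0 0 0" --pt "0.01 0 0 0 0" --pt "0.01 0 0 0 0" --pt "0.01 0 0 0 0" --pt "0.01 0 0 0 0" --force 40

```text
clock: 4.87
position: [0.4611, 0.2105, 0.0185]
ee_rot: [0.692, 0.152, -0.69, 0.151]
ft_force: [-0.4, 1.1, 6.6]
grip_width: 0.255
```

Run:
```python
from h import *
p=camera("wrist"); save(p,"w2"); o=monitor.get_obs(); print(o["ft_force"],o["grip_width"],o["position"],o["torque"])
```

```text
[-0.34532008  0.31012448  6.75304508] 0.25455239994858225 [0.46106834 0.21051711 0.01845245] [-0.0131085   0.15829879 -0.00757105]
```

View pics/w2.png

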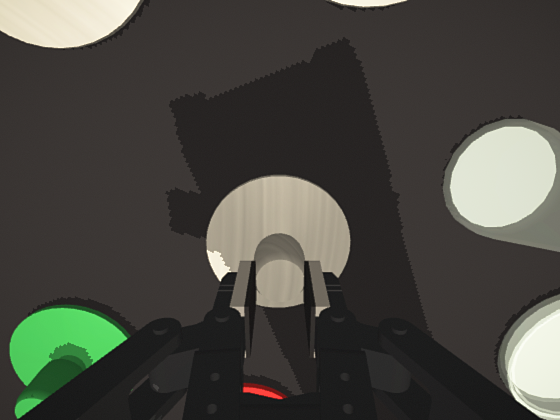

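Picture 4: the pads hold the knob at pixel (280,280) squarely. The upward 6.6 N looks like friction from the pads swinging forward. Lifting.

Call:
step_arm --pt "0.01 0 0 0.005 0" --pt "0.01 0 0 0.015 0" --pt "0.01 0 0 0.03 0" --pt "0.01 0 0 0.035 0" --pt "0.01 0 0 0.035 0" --pt "0.01 0 0 0.035 0" --pt "0.01 0 0 0.03 0" --pt "0.01 0 0 0.01 0" --pt "0.01 0 0 0 0"

```text
clock: 5.67
position: [0.4614, 0.2106, 0.2153]
ee_rot: [0.693, 0.151, -0.689, 0.152]
ft_force: [0.3, 0.6, -0.3]
grip_width: 0.118
```

```bash
cat >> h.py <<'E'
def held(tag,nm=None):
    "flange of the held lid: fit plane to top of lid below TCP, and circle centre"
    p=camera("wrist"); o=monitor.get_obs(); t=o["position"]
    if nm: save(p,nm)
    W=world(p); d=np.hypot(W[...,0]-t[0],W[...,1]-t[1]); k=(d<.075)&(abs(W[...,2]-t[2]+.007)<.0075)
    c=p["color"].astype(int); k&=(c.max(-1)>95)
    q=W[k]; A=np.c_[q[:,:2]-t[:2],np.ones(len(q))]
    for _ in range(3):
        s=np.linalg.lstsq(A,q[:,2],rcond=None)[0]; g=abs(A@s-q[:,2])<.002; A,q=A[g],q[g]
    print(tag,len(q),"slope",s[:2].round(4),"flange top - tcp",(s[2]).round(4)-t[2].round(4),"circle",cv2.minEnclosingCircle((q[:,:2]-t[:2]).astype(np.float32)),"tcp",t.round(4),"F",o["ft_force"].round(2),o["grip_width"],o["clock"])
E
python3 - <<'E'
from h import *
held("small","w3")
E
```

```text
small 0 slope [0. 0.] flange top - tcp -0.2132 circle ((0.0, 0.0), 0.0) tcp [0.4607 0.2101 0.2132] F [-0.94 -0.81 -0.04] 0.11703311087413797 5.7167
```

View pics/w3.png

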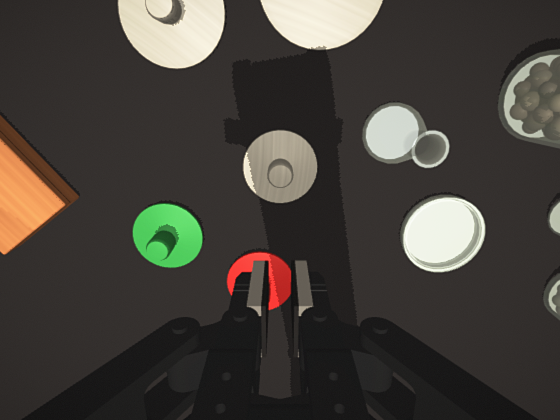

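Picture 5: the grasp slipped. The lid is still on the bench at pixel (172,281) and the gripper is empty. I'll check where the fingers really are relative to the TCP, and where the knob is now.

Run:
```python
from h import *
from scipy.spatial.transform import Rotation as R
p,W=look("small",(.46,.21),.043)
o=monitor.get_obs(); t=o["position"]; M=R.from_quat(o["ee_rot"]).as_matrix()
L=(W-t)@M   # tool coordinates
print("cam",((p["cam_to_world"][:3,3]-t)@M).round(3))
for a,b in ((-.005,.01),(-.01,-.005),(-.015,-.01),(-.02,-.015),(-.03,-.02),(-.04,-.03),(-.06,-.04)):
    k=(L[...,0]>a)&(L[...,0]<b)&(abs(L[...,1])<.05)&(abs(L[...,2])<.05); q=L[k]
    if len(q): print(a,b,len(q),"y",np.percentile(q[:,1],[1,25,50,75,99]).round(3),"z",np.percentile(q[:,2],[1,50,99]).round(3))
```

```text
small 522 mean [0.4621 0.209  0.047 ] circle ((0.4614417552947998, 0.20867693424224854), 0.013045486994087696) tcp [0.46   0.2097 0.2118] 5.7667
cam [-0.173  0.001 -0.085]
-0.04 -0.03 408 y [-0.016 -0.008  0.001  0.009  0.018] z [-0.012 -0.011  0.005]
-0.06 -0.04 1957 y [-0.018 -0.01  -0.004  0.012  0.019] z [-0.012 -0.008  0.008]
```

Run:
```python
from h import *
from scipy.spatial.transform import Rotation as R
p=camera("wrist");W=world(p)
o=monitor.get_obs(); t=o["position"]; M=R.from_quat(o["ee_rot"]).as_matrix()
L=(W-t)@M; C=np.array(p["cam_to_world"]); c0=(C[:3,3]-t)@M; RC=M.T@C[:3,:3]
for col in (258,302):
  for r in range(252,360,12):
    d=RC@np.array([(col-p["cx"])/p["fx"],-(r-p["cy"])/p["fy"],-1])
    print(col,r,p["range_z"][r,col].round(4),L[r,col].round(4),"ray@z=-.011",(c0+d*(-.011-c0[2])/d[2]).round(4))
print((RC@[0,0,-1]).round(3),o["position"],o["joint_pos"].round(4))
```

```text
258 252 0.4122 [ 0.2003 -0.0236  0.1005] ray@z=-.011 [-0.024  -0.0091 -0.011 ]
258 264 0.1521 [-0.0363 -0.0084 -0.0115] ray@z=-.011 [-0.0355 -0.0084 -0.011 ]
258 276 0.1428 [-0.0462 -0.0078 -0.0113] ray@z=-.011 [-0.0456 -0.0079 -0.011 ]
258 288 0.1337 [-0.0557 -0.0073 -0.0117] ray@z=-.011 [-0.0545 -0.0074 -0.011 ]
258 300 0.1275 [-0.0624 -0.0069 -0.011 ] ray@z=-.011 [-0.0624 -0.007  -0.011 ]
258 312 0.1248 [-0.0661 -0.0068 -0.0086] ray@z=-.011 [-0.0695 -0.0066 -0.011 ]
258 324 0.1154 [-0.0754 -0.0062 -0.0107] ray@z=-.011 [-0.0758 -0.0062 -0.011 ]
258 336 0.1167 [-0.0756 -0.0063 -0.0061] ray@z=-.011 [-0.0816 -0.0059 -0.011 ]
258 348 0.1174 [-0.0763 -0.0064 -0.0019] ray@z=-.011 [-0.0868 -0.0056 -0.011 ]
302 252 0.4245 [0.2113 0.0283 0.1061] ray@z=-.011 [-0.0241  0.0112 -0.011 ]
302 264 0.1511 [-0.0372  0.0104 -0.0119] ray@z=-.011 [-0.0356  0.0105 -0.011 ]
302 276 0.142 [-0.0469  0.0098 -0.0118] ray@z=-.011 [-0.0456  0.0099 -0.011 ]
302 288 0.1345 [-0.055   0.0093 -0.0113] ray@z=-.011 [-0.0545  0.0093 -0.011 ]
302 300 0.1271 [-0.0629  0.0088 -0.0113] ray@z=-.011 [-0.0624  0.0089 -0.011 ]
302 312 0.1182 [-0.0718  0.0082 -0.0127] ray@z=-.011 [-0.0695  0.0084 -0.011 ]
302 324 0.1126 [-0.0778  0.0079 -0.0124] ray@z=-.011 [-0.0759  0.008  -0.011 ]
302 336 0.11 [-0.0811  0.0077 -0.0106] ray@z=-.011 [-0.0816  0.0077 -0.011 ]
302 348 0.1167 [-0.0769  0.0081 -0.0024] ray@z=-.011 [-0.0869  0.0073 -0.011 ]
[0.946 0.002 0.325] [0.45960769 0.20943256 0.21105965] [ 0.2661  0.1373 -0.841   1.723   0.1052  1.3294 -1.7348]
```

The fingertips are really about 34 mm behind the reported TCP. Pixel rays and depth agree on this, so the first grip only pinched the top edge of the knob. I need to go about 33 mm lower than the nominal figures; I'll descend and check the tip height on the way.

Call:
step_arm --pt "0.05 0.0018 -0.0007 -0.035 0" --pt "0.05 0 0 -0.035 0" --pt "0.05 0 0 -0.035 0" --pt "0.05 0 0 -0.035 0" --pt "0.05 0 0 -0.03 0" --pt "0.05 0 0 -0.015 0" --pt "0.05 0 0 -0.008 0" --pt "0.05 0 0 0 0" --pt "0.05 0 0 0 0"

```text
clock: 6.57
position: [0.4616, 0.2094, 0.0191]
ee_rot: [-0.69, -0.152, 0.691, -0.152]
ft_force: [0.1, -1.1, 0.2]
grip_width: 0.582
```

```bash
cat >> h.py <<'E'
from scipy.spatial.transform import Rotation as R
def tips(W):
    o=monitor.get_obs(); t=o["position"]; M=R.from_quat(o["ee_rot"]).as_matrix(); L=(W-t)@M
    for s in (-1,1):
        k=(abs(L[...,2]+.0115)<.003)&(L[...,1]*s>0.001)&(L[...,1]*s<.05)&(L[...,0]>-.055)&(L[...,0]<-.024); q=L[k]; w=W[k]
        if len(q): print("tip",s,len(q),"tool x",q[:,0].max().round(4),"y inner",(s*np.percentile(q[:,1]*s,3)).round(4),"world z",np.percentile(w[:,2],1).round(4))
    print("tcp",t.round(4),"F",o["ft_force"].round(1),"w",round(o["grip_width"]*85.4,1),o["clock"])
E
python3 - <<'E'
from h import *
p,W=look("small",(.461,.209),.043,nm="w4"); tips(W)
E
```

```text
small 2732 mean [0.4632 0.2102 0.0493] circle ((0.463435560464859, 0.2100803256034851), 0.029119888320565224) tcp [0.4623 0.2096 0.0199] 6.6167
tip -1 577 tool x -0.024 y inner -0.0021 world z 0.044
tip 1 584 tool x -0.024 y inner 0.0017 world z 0.0441
tcp [0.4623 0.2096 0.0199] F [-0.  -0.3 -0.1] w 50.2 6.6167
```

View pics/w4.png

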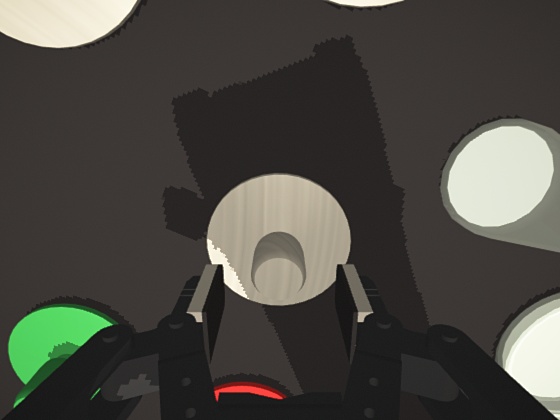

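Picture 6: the tips at (265,210) and (265,350) are level with the knob top, centred on the knob at (280,278). So I go 31 mm further down, slowly.

Call:
step_arm --pt "0.05 0 0 -0.01 0" --pt "0.05 0 0 -0.01 0" --pt "0.05 0 0 -0.006 0" --pt "0.05 0 0 -0.005 0" --pt "0.05 0 0 0 0" --pt "0.05 0 0 0 0"

```text
clock: 7.12
position: [0.4617, 0.2092, -0.0121]
ee_rot: [-0.69, -0.152, 0.691, -0.152]
ft_force: [0.3, 0.6, 0.1]
grip_width: 0.584
```

No contact, which confirms the offset. Closing, then a small test lift.

Call:
step_arm --pt "0.01 0 0 0 0" --pt "0.01 0 0 0 0" --pt "0.01 0 0 0 0" --pt "0.01 0 0 0 0" --pt "0.01 0 0 0 0" --pt "0.01 0 0 0 0" --pt "0.01 0 0 0 0" --force 40

```text
clock: 7.7
position: [0.4622, 0.2093, -0.0114]
ee_rot: [0.691, 0.151, -0.69, 0.152]
ft_force: [-1.0, -1.1, 6.0]
grip_width: 0.29
```

Call:
step_arm --pt "0.01 0 0 0.004 0" --pt "0.01 0 0 0.01 0" --pt "0.01 0 0 0.02 0" --pt "0.01 0 0 0.035 0" --pt "0.01 0 0 0.035 0" --pt "0.01 0 0 0.035 0" --pt "0.01 0 0 0.035 0" --pt "0.01 0 0 0.016 0" --pt "0.01 0 0 0 0" --pt "0.01 0 0 0 0"

```text
clock: 8.53
position: [0.4622, 0.2093, 0.1792]
ee_rot: [0.691, 0.151, -0.69, 0.152]
ft_force: [0.3, 0.1, -1.0]
grip_width: 0.298
```

Run:
```python
from h import *
p=camera("wrist"); save(p,"w5"); W=world(p); o=monitor.get_obs(); t=o["position"]; tips(W)
k=(np.hypot(W[...,0]-t[0],W[...,1]-t[1])<.05)
print(np.histogram(W[...,2][k],bins=np.arange(t[2]-.02,t[2]+.08,.005)),t)
```

```text
tip -1 1514 tool x -0.024 y inner -0.0015 world z 0.202
tip 1 1672 tool x -0.024 y inner 0.0015 world z 0.202
tcp [0.4616 0.2089 0.1779] F [-0.8  0.2  0.3] w 25.1 8.5833
(array([   0,    0,    0,    0,    0,    0,    0,   82, 9293, 1770,  138,
        573,  721,  865,  891, 2298, 2020,  995,  902]), array([0.15792421, 0.16292421, 0.16792421, 0.17292421, 0.17792421,
       0.18292421, 0.18792421, 0.19292421, 0.19792421, 0.20292421,
       0.20792421, 0.21292421, 0.21792421, 0.22292421, 0.22792421,
       0.23292421, 0.23792421, 0.24292421, 0.24792421, 0.25292421])) [0.46159811 0.20889352 0.17792421]
```

View pics/w5.png

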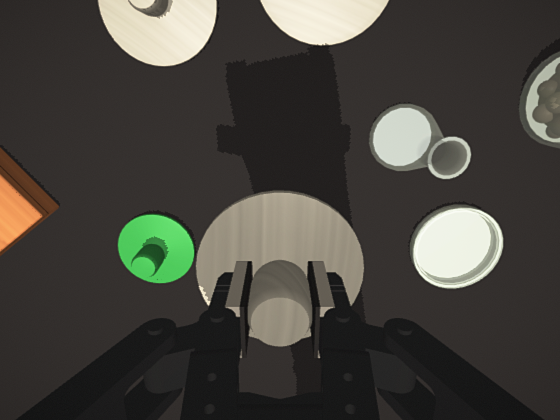

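Picture 7: the small lid is held level, knob at (290,280), opening 25 mm; its flange underside is 17.5 mm above the reported TCP. Carrying it to the small jar.

Call:
step_arm --pt "0.01 0 -0.02 0 0" --pt "0.01 0.001 -0.037 0 0" --pt "0.01 0.001 -0.037 0 0" --pt "0.01 0.001 -0.037 0 0" --pt "0.01 0.001 -0.037 0 0" --pt "0.01 0.001 -0.037 0 0" --pt "0.01 0 -0.037 0 0" --pt "0.01 0 -0.037 0 0" --pt "0.01 0 -0.037 0 0" --pt "0.01 0 -0.037 0 0" --pt "0.01 0 -0.033 0 0" --pt "0.01 0 -0.01 0 0"

```text
clock: 9.58
position: [0.4648, -0.1922, 0.1762]
ee_rot: [-0.69, -0.15, 0.692, -0.149]
ft_force: [0.5, -0.1, -1.1]
grip_width: 0.286
```

Call:
step_arm --pt "0.01 0 0 0 0" --pt "0.01 0 0 0 0" --pt "0.01 0 0 0 0"

```text
clock: 9.83
position: [0.4668, -0.1851, 0.1774]
ee_rot: [-0.69, -0.153, 0.691, -0.152]
ft_force: [-0.1, 0.4, -0.7]
grip_width: 0.289
```

```bash
cat >> h.py <<'E'
def circ(q,r0):
    from scipy.optimize import least_squares
    f=least_squares(lambda s:np.hypot(q[:,0]-s[0],q[:,1]-s[1])-r0,q.mean(0),loss="soft_l1",f_scale=.002); return f.x.round(4),np.abs(f.fun).mean().round(4)
def flange(p,W,rl):
    "held flange: far-edge points of the plane at tcp+.0225, circle of known radius rl -> centre minus tcp"
    o=monitor.get_obs(); t=o["position"]; k=(np.hypot(W[...,0]-t[0],W[...,1]-t[1])<rl+.015)&(abs(W[...,2]-t[2]-.0225)<.006)
    e=[]
    for c in np.where(k.any(0))[0]:
        r=np.where(k[:,c])[0][0]
        if r<262: e.append(W[r,c])
    e=np.array(e); c,err=circ(e[:,:2],rl); print("flange centre",c,err,len(e),"minus tcp",(c-t[:2]).round(4),"top-tcp",np.median(W[k][:,2]-t[2]).round(4),
     "slope",np.linalg.lstsq(np.c_[W[k][:,:2]-t[:2],np.ones(k.sum())],W[k][:,2],rcond=None)[0][:2].round(3))
def rim(W,c,h,r):
    k=(abs(np.hypot(W[...,0]-c[0],W[...,1]-c[1])-r)<.02)&(abs(W[...,2]-h)<.006); q=W[k][:,:2]
    if len(q)>20: print("rim",circ(q,r-.002),len(q))
E
python3 - <<'E'
from h import *
p=camera("wrist"); save(p,"w6"); W=world(p); flange(p,W,.04); rim(W,(.467,-.187),.085,.035)
o=monitor.get_obs(); print(o["position"],o["clock"],o["joint_pos"].round(2))
p=camera("top");W=world(p);rim(W,(.467,-.187),.085,.035);rim(W,(.639,-.006),.105,.045);rim(W,(.643,-.237),.125,.055)
E
```

```text
flange centre [ 0.466  -0.1864] 0.0001 167 minus tcp [-0.0009 -0.0014] top-tcp 0.0222 slope [-0.018 -0.008]
rim (array([ 0.4681, -0.1885]), np.float64(0.0011)) 811
[ 0.46693743 -0.18496911  0.17768939] 9.8833 [ 0.76  0.11 -0.5   1.79  0.06  1.25 -0.89]
rim (array([ 0.4668, -0.1874]), np.float64(0.0011)) 40
rim (array([ 0.6387, -0.0061]), np.float64(0.0011)) 167
rim (array([ 0.6429, -0.2365]), np.float64(0.0011)) 151
```

Call:
step_arm --pt "0.01 0.0015 -0.0015 -0.02 0" --pt "0.01 0 0 -0.03 0" --pt "0.01 0 0 -0.025 0" --pt "0.01 0 0 -0.015 0" --pt "0.01 0 0 -0.008 0" --pt "0.01 0 0 -0.004 0" --pt "0.01 0 0 0 0" --pt "0.01 0 0 0 0"

```text
clock: 10.6
position: [0.4691, -0.1882, 0.0771]
ee_rot: [0.691, 0.151, -0.69, 0.152]
ft_force: [0.0, 0.3, -0.5]
grip_width: 0.294
```

Call:
step_arm --pt "0.01 0 0 -0.002 0" --pt "0.01 0 0 -0.002 0" --pt "0.01 0 0 -0.001 0" --pt "0.01 0 0 -0.001 0" --pt "0.01 0 0 0 0"

```text
clock: 11.02
position: [0.4684, -0.1884, 0.0701]
ee_rot: [0.691, 0.151, -0.691, 0.151]
ft_force: [-0.2, -0.2, -0.3]
grip_width: 0.288
```

Call:
step_arm --pt "0.01 0 0 -0.001 0" --pt "0.01 0 0 -0.001 0" --pt "0.01 0 0 0 0"

```text
clock: 11.27
position: [0.4683, -0.1883, 0.068]
ee_rot: [-0.691, -0.152, 0.691, -0.151]
ft_force: [0.1, 0.2, -0.3]
grip_width: 0.295
```

Call:
step_arm --pt "0.01 0 0 -0.0007 0" --pt "0.01 0 0 0 0"

```text
clock: 11.43
position: [0.4686, -0.1884, 0.0676]
ee_rot: [0.691, 0.151, -0.691, 0.152]
ft_force: [-0.9, 1.1, 1.4]
grip_width: 0.289
```

Call:
step_arm --pt "0.01 0 0 -0.0008 0" --pt "0.01 0 0 0 0" --pt "0.01 0 0 0 0"

```text
clock: 11.68
position: [0.4688, -0.1885, 0.0676]
ee_rot: [0.691, 0.151, -0.691, 0.152]
ft_force: [-3.2, 0.5, 10.8]
grip_width: 0.293
```

Seated (10.8 N contact). Easing off and releasing.

Call:
step_arm --pt "0.01 0 0 0.0006 0" --pt "0.01 0 0 0 0" --pt "0.05 0 0 0 0" --pt "0.05 0 0 0 0" --pt "0.05 0 0 0 0" --pt "0.05 0 0 0 0" --pt "0.05 0 0 0 0" --force 20

```text
clock: 12.27
position: [0.4683, -0.1883, 0.0671]
ee_rot: [-0.691, -0.152, 0.691, -0.151]
ft_force: [1.0, 0.9, 0.7]
grip_width: 0.588
```

Call:
step_arm --pt "0.05 0 0 0.01 0" --pt "0.05 0 0 0.02 0" --pt "0.05 0 0 0.03 0" --pt "0.05 0 0 0.035 0" --pt "0.05 0 0 0.02 0" --pt "0.05 0 0 0 0" --pt "0.05 0 0 0 0"

```text
clock: 12.85
position: [0.4691, -0.1886, 0.1839]
ee_rot: [0.691, 0.151, -0.69, 0.152]
ft_force: [0.0, -0.1, -0.4]
grip_width: 0.589
```

```bash
cat >> h.py <<'E'
def placed(W,c,h,rl):
    d=np.hypot(W[...,0]-c[0],W[...,1]-c[1]); k=(d<rl+.012)&(d>.018)&(abs(W[...,2]-h-.005)<.008); q=W[k]
    s=np.linalg.lstsq(np.c_[q[:,:2]-c,np.ones(len(q))],q[:,2],rcond=None)[0]
    kk=(d<.025)&(W[...,2]>h+.035)&(W[...,2]<h+.055)
    print("lid on: flange centre",cv2.minEnclosingCircle(q[:,:2].astype(np.float32)),"mean z",s[2].round(4),"want",h+.005,"slope",s[:2].round(3),"knob",np.nanmean(W[kk],0).round(4))
E
python3 - <<'E'
from h import *
p=camera("wrist"); save(p,"w7"); W=world(p); placed(W,(.4675,-.188),.085,.04)
o=monitor.get_obs(); print(o["position"],o["clock"],o["grip_width"])
E
```

```text
lid on: flange centre ((0.4680923819541931, -0.190286785364151), 0.04053451120853424) mean z 0.09 want 0.09000000000000001 slope [ 0.001 -0.004] knob [ 0.4696 -0.189   0.1259]
[ 0.46831681 -0.18838992  0.18248123] 12.9 0.5870528623981344
```

View pics/w7.png

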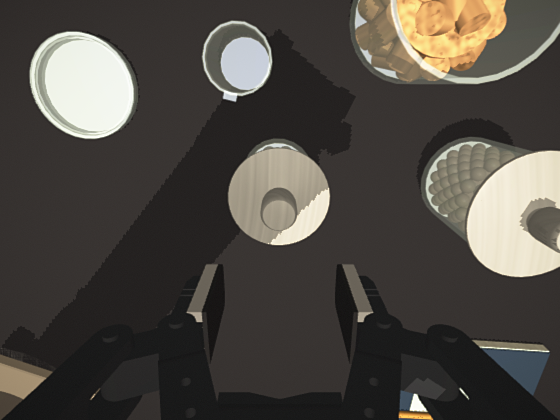

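Picture 8: the small lid sits level on its jar (knob (208,280)), flange at 0.090 m as wanted, centred within 2 mm. Next the medium lid.

Call:
step_arm --pt "0.05 0.004 0.02 0 0" --pt "0.05 0.006 0.036 0 0" --pt "0.05 0.006 0.036 0 0" --pt "0.05 0.006 0.036 0 0" --pt "0.05 0.006 0.036 0 0" --pt "0.05 0.006 0.036 0 0" --pt "0.05 0.006 0.036 0 0" --pt "0.05 0.006 0.036 0 0" --pt "0.05 0.006 0.036 0 0" --pt "0.05 0.006 0.036 0 0" --pt "0.05 0.006 0.036 0 0" --pt "0.05 0.006 0.036 0 0"

```text
clock: 13.9
position: [0.5378, 0.229, 0.1809]
ee_rot: [-0.69, -0.151, 0.691, -0.152]
ft_force: [0.5, -0.9, 1.1]
grip_width: 0.583
```

Call:
step_arm --pt "0.05 0.006 0.036 0 0" --pt "0.05 0.006 0.036 0 0" --pt "0.05 0.005 0.036 0 0" --pt "0.05 0 0.025 0 0" --pt "0.05 0 0 0 0" --pt "0.05 0 0 -0.03 0" --pt "0.05 0 0 -0.03 0" --pt "0.05 0 0 0 0" --pt "0.05 0 0 0 0"

```text
clock: 14.65
position: [0.5543, 0.3594, 0.1203]
ee_rot: [-0.689, -0.151, 0.692, -0.152]
ft_force: [-0.2, 1.4, 0.3]
grip_width: 0.586
```

Run:
```python
from h import *
p,W=look("med",(.555,.366),.043); print(monitor.get_obs()["joint_pos"].round(2))
```

```text
med 922 mean [0.5562 0.3656 0.047 ] circle ((0.5551404356956482, 0.36514565348625183), 0.013225090689957142) tcp [0.5552 0.3603 0.1224] 14.7
[-0.12  0.58 -0.75  1.42  0.4   1.3  -2.04]
```

Call:
step_arm --pt "0.05 0 0.005 -0.02 0" --pt "0.05 0 0 -0.03 0" --pt "0.05 0 0 -0.03 0" --pt "0.05 0 0 -0.022 0" --pt "0.05 0 0 -0.015 0" --pt "0.05 0 0 -0.008 0" --pt "0.05 0 0 0 0" --pt "0.05 0 0 0 0" --pt "0.05 0 0 0 0"

```text
clock: 15.45
position: [0.5564, 0.3665, -0.0008]
ee_rot: [0.692, 0.152, -0.69, 0.151]
ft_force: [0.6, -0.1, -0.0]
grip_width: 0.584
```

Call:
step_arm --pt "0.05 -0.001 -0.001 -0.006 0" --pt "0.05 0 0 -0.005 0" --pt "0.05 0 0 0 0" --pt "0.05 0 0 0 0"

```text
clock: 15.78
position: [0.5542, 0.3644, -0.014]
ee_rot: [-0.691, -0.151, 0.691, -0.152]
ft_force: [0.2, -0.4, -0.1]
grip_width: 0.585
```

Call:
step_arm --pt "0.01 0 0 0 0" --pt "0.01 0 0 0 0" --pt "0.01 0 0 0 0" --pt "0.01 0 0 0 0" --pt "0.01 0 0 0 0" --pt "0.01 0 0 0 0" --pt "0.01 0 0 0 0" --force 40

```text
clock: 16.37
position: [0.5546, 0.3649, -0.0134]
ee_rot: [0.691, 0.152, -0.69, 0.151]
ft_force: [0.2, -0.2, 4.4]
grip_width: 0.295
```

Call:
step_arm --pt "0.01 0 0 0.004 0" --pt "0.01 0 0 0.01 0" --pt "0.01 0 0 0.02 0" --pt "0.01 0 0 0.035 0" --pt "0.01 0 0 0.035 0" --pt "0.01 0 0 0.035 0" --pt "0.01 0 0 0.035 0" --pt "0.01 0 0 0.016 0" --pt "0.01 0 0 0 0"

```text
clock: 17.12
position: [0.5556, 0.3662, 0.1819]
ee_rot: [0.693, 0.152, -0.688, 0.151]
ft_force: [-0.8, 0.5, -1.0]
grip_width: 0.292
```

Call:
step_arm --pt "0.01 0.005 -0.02 0 0" --pt "0.01 0.0075 -0.034 0 0" --pt "0.01 0.0075 -0.034 0 0" --pt "0.01 0.0075 -0.034 0 0" --pt "0.01 0.0075 -0.034 0 0" --pt "0.01 0.0075 -0.034 0 0" --pt "0.01 0.0075 -0.034 0 0" --pt "0.01 0.0075 -0.034 0 0" --pt "0.01 0.0075 -0.034 0 0" --pt "0.01 0.0075 -0.034 0 0" --pt "0.01 0.0075 -0.034 0 0" --pt "0.01 0.004 -0.012 0 0"

```text
clock: 18.12
position: [0.6385, -0.0146, 0.1752]
ee_rot: [-0.69, -0.148, 0.692, -0.15]
ft_force: [0.4, -1.3, -2.1]
grip_width: 0.294
```

Call:
step_arm --pt "0.01 0 0 0 0" --pt "0.01 0 0 0 0" --pt "0.01 0 0 0 0"

```text
clock: 18.37
position: [0.6378, -0.0056, 0.1759]
ee_rot: [-0.69, -0.152, 0.691, -0.152]
ft_force: [0.5, 0.3, -0.8]
grip_width: 0.296
```

Run:
```python
from h import *
p=camera("wrist"); save(p,"w8"); W=world(p); flange(p,W,.05); rim(W,(.6387,-.0061),.105,.045)
o=monitor.get_obs(); print(o["position"],o["clock"],o["joint_pos"].round(2))
```

```text
flange centre [ 0.6386 -0.0063] 0.0001 214 minus tcp [ 0.0007 -0.001 ] top-tcp 0.0244 slope [-0.003 -0.002]
rim (array([ 0.6407, -0.0069]), np.float64(0.0011)) 904
[ 0.63787788 -0.00527345  0.17608825] 18.4167 [ 0.44  0.46 -0.68  1.43  0.29  1.35 -1.39]
```

View pics/w8.png

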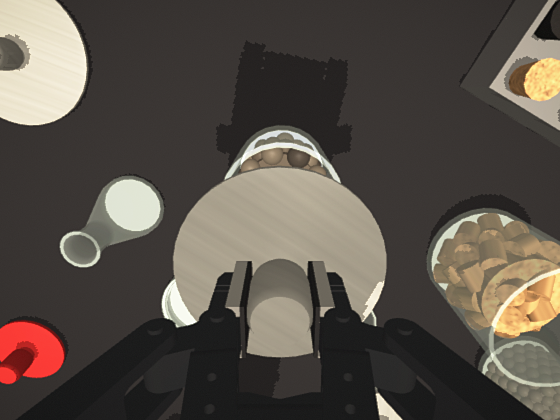

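Picture 9: the medium lid is level above the pebble jar (far rim at (130,280)), about 1 mm off. Lowering.

Call:
step_arm --pt "0.01 0.001 -0.0005 -0.02 0" --pt "0.01 0 0 -0.025 0" --pt "0.01 0 0 -0.018 0" --pt "0.01 0 0 -0.01 0" --pt "0.01 0 0 -0.005 0" --pt "0.01 0 0 -0.002 0" --pt "0.01 0 0 0 0" --pt "0.01 0 0 0 0"

```text
clock: 19.08
position: [0.64, -0.0075, 0.0974]
ee_rot: [0.691, 0.151, -0.69, 0.152]
ft_force: [-0.2, -0.2, -0.3]
grip_width: 0.292
```

Call:
step_arm --pt "0.01 0 0 -0.002 0" --pt "0.01 0 0 -0.002 0" --pt "0.01 0 0 -0.001 0" --pt "0.01 0 0 -0.001 0" --pt "0.01 0 0 0 0" --pt "0.01 0 0 0 0"

```text
clock: 19.58
position: [0.6394, -0.0078, 0.0902]
ee_rot: [-0.691, -0.151, 0.691, -0.151]
ft_force: [-0.2, -1.1, -0.7]
grip_width: 0.291
```

Call:
step_arm --pt "0.01 0 0.0005 -0.001 0" --pt "0.01 0 0 -0.001 0" --pt "0.01 0 0 -0.001 0" --pt "0.01 0 0 0 0"

```text
clock: 19.92
position: [0.6392, -0.0074, 0.0869]
ee_rot: [-0.691, -0.151, 0.691, -0.151]
ft_force: [0.3, -0.6, -1.3]
grip_width: 0.294
```

Call:
step_arm --pt "0.01 0 0 -0.0008 0" --pt "0.01 0 0 0 0"

```text
clock: 20.08
position: [0.6393, -0.0074, 0.0863]
ee_rot: [-0.691, -0.151, 0.691, -0.151]
ft_force: [0.1, -0.3, -0.3]
grip_width: 0.293
```

Call:
step_arm --pt "0.01 0 0 -0.0008 0" --pt "0.01 0 0 0 0"

```text
clock: 20.25
position: [0.6394, -0.0074, 0.0856]
ee_rot: [0.691, 0.151, -0.691, 0.152]
ft_force: [0.7, 0.4, -0.5]
grip_width: 0.291
```

Call:
step_arm --pt "0.01 0 0 -0.0008 0" --pt "0.01 0 0 0 0"

```text
clock: 20.42
position: [0.6395, -0.0073, 0.0856]
ee_rot: [0.691, 0.151, -0.691, 0.152]
ft_force: [-2.1, -0.8, 5.5]
grip_width: 0.292
```

Contact at 5.5 N. Releasing and rising.

Call:
step_arm --pt "0.01 0 0 0 0" --pt "0.05 0 0 0 0" --pt "0.05 0 0 0 0" --pt "0.05 0 0 0 0" --pt "0.05 0 0 0 0" --pt "0.05 0 0 0 0" --force 20

```text
clock: 20.92
position: [0.6394, -0.0074, 0.0848]
ee_rot: [-0.691, -0.151, 0.691, -0.151]
ft_force: [-0.6, -0.1, -0.1]
grip_width: 0.589
```

Call:
step_arm --pt "0.05 0 0 0.01 0" --pt "0.05 0 0 0.02 0" --pt "0.05 0 0 0.03 0" --pt "0.05 0 0 0.035 0" --pt "0.05 0 0 0.015 0" --pt "0.05 0 0 0 0" --pt "0.05 0 0 0 0"

```text
clock: 21.5
position: [0.6399, -0.0072, 0.1963]
ee_rot: [0.691, 0.151, -0.69, 0.152]
ft_force: [-0.1, -0.7, 0.5]
grip_width: 0.587
```

Run:
```python
from h import *
p=camera("wrist"); W=world(p); placed(W,(.6395,-.0069),.105,.05)
o=monitor.get_obs(); print(o["position"],o["clock"],o["grip_width"])
```

```text
lid on: flange centre ((0.640382707118988, -0.007996596395969391), 0.05029387027025223) mean z 0.1101 want 0.11 slope [-0.    -0.002] knob [ 0.6421 -0.0073  0.1458]
[ 0.63926856 -0.00740303  0.19485939] 21.55 0.5865645713161893
```

Medium lid is seated level. Now the large lid.

Call:
step_arm --pt "0.05 0 0.018 0 0" --pt "0.05 0 0.034 0 0" --pt "0.05 0 0.034 0 0" --pt "0.05 0 0.034 0 0" --pt "0.05 0 0.034 0 0" --pt "0.05 0 0.034 0 0" --pt "0.05 0 0.034 0 0" --pt "0.05 0 0.034 0 0" --pt "0.05 0 0 -0.035 0" --pt "0.05 0 0 -0.035 0" --pt "0.05 0 0 0 0" --pt "0.05 0 0 0 0"

```text
clock: 22.55
position: [0.638, 0.2474, 0.1225]
ee_rot: [-0.689, -0.151, 0.693, -0.152]
ft_force: [0.2, 0.4, 1.5]
grip_width: 0.584
```

Run:
```python
from h import *
p,W=look("large",(.638,.248),.043); print(monitor.get_obs()["joint_pos"].round(2))
```

```text
large 900 mean [0.64   0.2482 0.0471] circle ((0.6388960480690002, 0.2478349357843399), 0.013162096962332726) tcp [0.6393 0.248  0.1251] 22.6
[ 0.04  0.61 -0.71  1.35  0.4   1.33 -1.82]
```

Call:
step_arm --pt "0.05 0 0 -0.02 0" --pt "0.05 0 0 -0.03 0" --pt "0.05 0 0 -0.03 0" --pt "0.05 0 0 -0.022 0" --pt "0.05 0 0 -0.015 0" --pt "0.05 0 0 -0.006 0" --pt "0.05 0 0 0 0" --pt "0.05 0 0 0 0" --pt "0.05 0 0 0 0"

```text
clock: 23.35
position: [0.6406, 0.2493, 0.0041]
ee_rot: [0.692, 0.152, -0.69, 0.151]
ft_force: [0.3, 0.1, -0.7]
grip_width: 0.588
```

Call:
step_arm --pt "0.05 -0.001 -0.001 -0.007 0" --pt "0.05 0 0 -0.006 0" --pt "0.05 0 0 -0.003 0" --pt "0.05 0 0 0 0" --pt "0.05 0 0 0 0"

```text
clock: 23.77
position: [0.6382, 0.2476, -0.0145]
ee_rot: [-0.69, -0.151, 0.691, -0.152]
ft_force: [-0.5, 0.2, -0.4]
grip_width: 0.586
```

Call:
step_arm --pt "0.01 0 0 0 0" --pt "0.01 0 0 0 0" --pt "0.01 0 0 0 0" --pt "0.01 0 0 0 0" --pt "0.01 0 0 0 0" --pt "0.01 0 0 0 0" --pt "0.01 0 0 0 0" --force 45

```text
clock: 24.35
position: [0.6387, 0.2478, -0.0138]
ee_rot: [0.691, 0.152, -0.69, 0.151]
ft_force: [1.0, 0.3, 3.9]
grip_width: 0.293
```

Call:
step_arm --pt "0.01 0 0 0.004 0" --pt "0.01 0 0 0.01 0" --pt "0.01 0 0 0.02 0" --pt "0.01 0 0 0.035 0" --pt "0.01 0 0 0.035 0" --pt "0.01 0 0 0.035 0" --pt "0.01 0 0 0.035 0" --pt "0.01 0 0 0.03 0" --pt "0.01 0 0 0 0"

```text
clock: 25.1
position: [0.6403, 0.2493, 0.1979]
ee_rot: [0.694, 0.152, -0.687, 0.151]
ft_force: [0.6, 1.9, -0.4]
grip_width: 0.292
```

Call:
step_arm --pt "0.01 0 -0.018 0 0" --pt "0.01 0 -0.036 0 0" --pt "0.01 0 -0.036 0 0" --pt "0.01 0 -0.036 0 0" --pt "0.01 0.001 -0.036 0 0" --pt "0.01 0.001 -0.036 0 0" --pt "0.01 0.001 -0.036 0 0" --pt "0.01 0.001 -0.036 0 0" --pt "0.01 0 -0.036 0 0" --pt "0.01 0 -0.036 0 0" --pt "0.01 0 -0.036 0 0" --pt "0.01 0 -0.036 0 0"

```text
clock: 26.1
position: [0.6418, -0.168, 0.1901]
ee_rot: [-0.691, -0.151, 0.691, -0.152]
ft_force: [-0.0, -0.0, -0.7]
grip_width: 0.289
```

Call:
step_arm --pt "0.01 0 -0.036 0 0" --pt "0.01 0 -0.026 0 0" --pt "0.01 0 -0.01 0 0" --pt "0.01 0 0 0 0" --pt "0.01 0 0 0 0" --pt "0.01 0 0 0 0"

```text
clock: 26.6
position: [0.6427, -0.2359, 0.19]
ee_rot: [0.691, 0.153, -0.69, 0.152]
ft_force: [0.6, 1.0, -0.7]
grip_width: 0.294
```

Run:
```python
from h import *
p=camera("wrist"); save(p,"w9"); W=world(p); flange(p,W,.06); rim(W,(.643,-.2365),.125,.055)
o=monitor.get_obs(); print(o["position"],o["clock"],o["joint_pos"].round(2))
```

```text
flange centre [ 0.6431 -0.2367] 0.0001 256 minus tcp [ 0.0003 -0.0009] top-tcp 0.0249 slope [-0.002 -0.001]
rim (array([ 0.6448, -0.2378]), np.float64(0.0011)) 829
[ 0.64279408 -0.2357563   0.19011729] 26.65 [ 0.69  0.54 -0.61  1.27  0.3   1.42 -1.03]
```

View pics/w9.png

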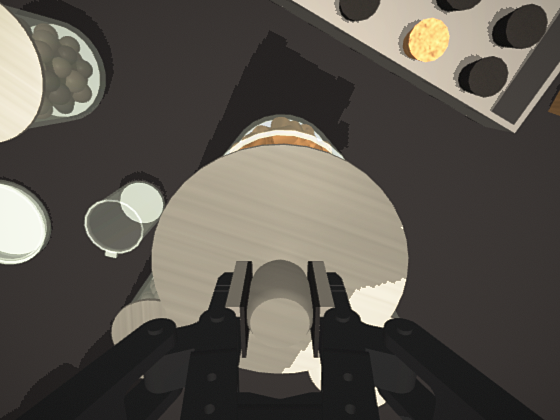

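Picture 10: the large lid is level over the cork jar (far rim at (125,285)), about 1 mm off. Lowering.

Call:
step_arm --pt "0.01 0.001 -0.0005 -0.02 0" --pt "0.01 0 0 -0.024 0" --pt "0.01 0 0 -0.016 0" --pt "0.01 0 0 -0.008 0" --pt "0.01 0 0 -0.004 0" --pt "0.01 0 0 -0.002 0" --pt "0.01 0 0 0 0" --pt "0.01 0 0 0 0"

```text
clock: 27.32
position: [0.644, -0.2387, 0.1171]
ee_rot: [0.691, 0.151, -0.69, 0.152]
ft_force: [0.7, -0.9, -1.7]
grip_width: 0.29
```

Call:
step_arm --pt "0.01 0 0 -0.002 0" --pt "0.01 0 0 -0.002 0" --pt "0.01 0 0 -0.001 0" --pt "0.01 0 0 0 0" --pt "0.01 0 0 0 0"

```text
clock: 27.73
position: [0.6434, -0.2389, 0.1108]
ee_rot: [-0.691, -0.151, 0.691, -0.151]
ft_force: [0.1, 0.9, -0.8]
grip_width: 0.288
```

Call:
step_arm --pt "0.01 0 0.0007 -0.0015 0" --pt "0.01 0 0 -0.0015 0" --pt "0.01 0 0 -0.001 0" --pt "0.01 0 0 0 0"

```text
clock: 28.07
position: [0.6432, -0.2381, 0.1064]
ee_rot: [-0.691, -0.152, 0.691, -0.151]
ft_force: [-0.4, -0.3, -1.7]
grip_width: 0.289
```

Call:
step_arm --pt "0.01 0 0 -0.0008 0" --pt "0.01 0 0 0 0"

```text
clock: 28.23
position: [0.6433, -0.2381, 0.1059]
ee_rot: [-0.691, -0.151, 0.691, -0.151]
ft_force: [-0.1, 0.2, -0.9]
grip_width: 0.289
```

Call:
step_arm --pt "0.01 0 0 -0.0008 0" --pt "0.01 0 0 0 0"

```text
clock: 28.4
position: [0.6435, -0.2381, 0.1053]
ee_rot: [0.691, 0.151, -0.691, 0.152]
ft_force: [-0.7, 0.5, -1.3]
grip_width: 0.288
```

Call:
step_arm --pt "0.01 0 0 -0.0008 0" --pt "0.01 0 0 0 0"

```text
clock: 28.57
position: [0.6435, -0.2381, 0.1052]
ee_rot: [0.691, 0.151, -0.691, 0.152]
ft_force: [-3.0, 0.6, 4.4]
grip_width: 0.289
```

Call:
step_arm --pt "0.01 0 0 -0.0002 0" --pt "0.05 0 0 0 0" --pt "0.05 0 0 0 0" --pt "0.05 0 0 0 0" --pt "0.05 0 0 0 0" --pt "0.05 0 0 0 0" --force 20

```text
clock: 29.07
position: [0.6434, -0.2381, 0.1041]
ee_rot: [-0.691, -0.151, 0.691, -0.151]
ft_force: [-0.1, -0.5, 0.8]
grip_width: 0.588
```

Call:
step_arm --pt "0.05 0 0 0.01 0" --pt "0.05 0 0 0.02 0" --pt "0.05 0 0 0.03 0" --pt "0.05 0 0 0.035 0" --pt "0.05 0 0 0.02 0" --pt "0.05 0 0 0 0" --pt "0.05 0 0 0 0"

```text
clock: 29.65
position: [0.6442, -0.2381, 0.2214]
ee_rot: [0.692, 0.151, -0.69, 0.152]
ft_force: [-0.5, 0.4, -0.2]
grip_width: 0.586
```

Run:
```python
from h import *
p=camera("wrist"); W=world(p); placed(W,(.644,-.2372),.125,.06)
o=monitor.get_obs(); print(o["position"],o["clock"],o["grip_width"])
p=camera("scene"); save(p,"end")
cv2.imwrite('pics/endc.png',cv2.resize(p["color"][140:370,130:440,::-1],None,fx=2.5,fy=2.5,interpolation=cv2.INTER_CUBIC))
p=camera("top"); W=world(p)
for n in NAMES[6:]:
    for r in regions_of(p,n)[:2]:
        w=W[r["region"]]; w=w[~np.isnan(w[:,0])]; print(n,round(r["p"],2),np.round((w.min(0)+w.max(0))/2,3))
for c,h,r in (((.468,-.189),.085,.04),((.640,-.007),.105,.05)): placed(W,c,h,r)
```

```text
lid on: flange centre ((0.643970251083374, -0.23935364186763763), 0.06033816933631897) mean z 0.1302 want 0.13 slope [ 0.    -0.002] knob [ 0.6458 -0.2383  0.1659]
[ 0.64345535 -0.23810443  0.21967362] 29.7 0.5837288141942563
jar_shut_center 0.68 [ 0.538 -0.325  0.056]
petri_center 0.67 [0.468 0.005 0.01 ]
beaker_center 0.68 [ 0.554 -0.12   0.035]
beaker_center 0.54 [ 0.542 -0.327  0.054]
flask_center 0.67 [0.545 0.116 0.054]
lid on: flange centre ((0.4670460522174835, -0.18895748257637024), 0.04008607938885689) mean z 0.0898 want 0.09000000000000001 slope [ 0.    -0.001] knob [ 0.4668 -0.1881  0.1254]
lid on: flange centre ((0.6391947269439697, -0.007091971579939127), 0.050272196531295776) mean z 0.1097 want 0.11 slope [ 0.001 -0.004] knob [ 0.6385 -0.0069  0.1456]
```

View pics/endc.png

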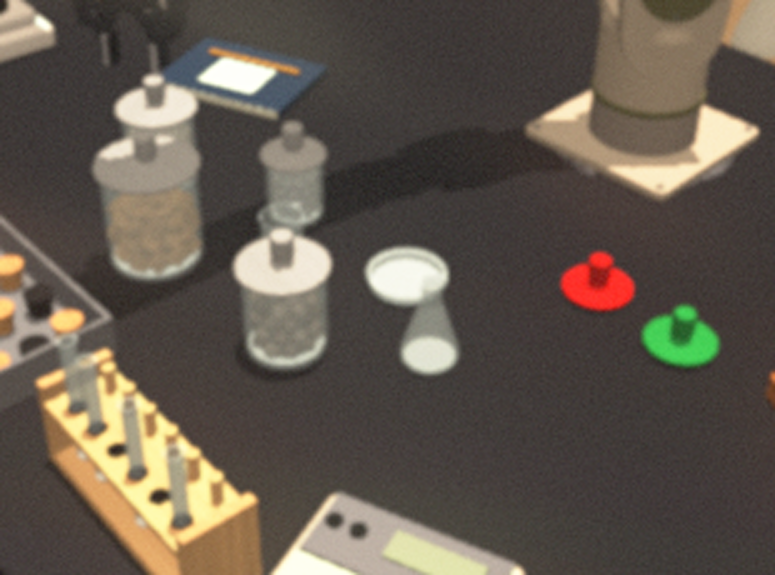

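Picture 11: all three jars are lidded and level, at crop (148,165), (293,155) and (283,265). The shut jar, beaker, Petri dish and flask are at the same pixels as before. The top view's 0.33 y-value for the shut jar comes from the arm hiding part of it. Handing in.

```bash
python3 -c "
from workcell import ticket; print(ticket.hand_in())"
```

```text
the job is handed in; nothing more can be done
None
```

All three lids are on their jars: small, then medium, then large. Each was lowered until light contact (about 4–11 N) and released, and I handed the job in at about 30 s of the 88 s allowed.

**What went wrong:** My first grasp of the small lid slipped. The real fingertips sit about 34 mm behind the reported TCP, so the gripper only pinched the top of the knob. The lid stayed upright on the bench. I corrected the height and the second grasp held.

**Last checks:**

| Lid | Flange top measured | Flange top wanted | Slope | Offset from rim centre |
|---|---|---|---|---|
| Small | 90.0 mm | 90 mm | under 0.005 | about 2 mm |
| Medium | 110.1 mm | 110 mm | under 0.005 | about 2 mm |
| Large | 130.2 mm | 130 mm | under 0.005 | about 2–3 mm |

- **Clearance:** the gripper was open and well above the last lid when I handed in.
- **Bystanders:** the Petri dish and flask measured as unmoved, within about 2 mm.
- **Disagreement:** in the last top view the shut jar read about 60 mm off in y and the beaker about 9 mm off in x. I put this down to the arm hiding part of them, because the scene picture shows both at the same pixels as at the start.

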